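# Wind the salad spinner's crank two full turns

## Robot

A 7-joint arm with a two-finger parallel gripper is mounted at the origin on a cart in front of the work surface, level with it; the furniture and walls round the work are solid. World frame = base frame: x ahead of the robot, y to its left, z up, the work surface at z = 0. Lengths are in m, angles in rad, forces in N, time in s.
With the tool pointing down it reaches from about 0.35 to 0.9 m from the base axis. Payload 8.1 kg.
Tool frame: the origin (TCP) lies at the very end of the fingers, on their centre line; the grasp point (between the pads) lies 19 mm behind it; z points along the fingers, y is the line along which they close (so a half turn about z gives the same grasp; the last joint's range is limited). The gripper opens to 85 mm and grips with 20 to 120 N. Pads are 22 mm wide; open, the fingers measure 114 mm over their backs; the gripper's body (76 mm by 85 mm) begins 54 mm behind the grasp point. The pads swing forward as they close: fully open they stand 13 mm farther back than shut.
Start: joints at [-1.277, 0.434, 0.025, 1.573, -0.012, 1.134, -0.075], TCP at [0.242, 0.576, 0.203] pointing down, gripper open.
Joint ranges: [-2.62, 2.62], [-0.44, 2.09], [-1.27, 1.32], [0.08, 2.57], [-1.32, 4.46], [0.12, 2], [-2.74, 2.74]. Speed limits (rad/s): [2.22, 2.22, 3.01, 3.01, 3.14, 3.14, 3.14].

## Interface

Orientations are given as a 3x3 rotation matrix whose columns are the frame's x, y, z axes.
In Python, from rig import bot gives the robot as it stands.
- The arm moves only by the tool jog_arm, never from a script. Its argument "motion" is a list of rows, each an object of numbers: "rx", "ry", "rz": the turn, a rotation vector about the world's x, y, z in degrees; "tx", "ty", "tz": the shift along the world's x, y, z in units of 25 mm (1.0 is 25 mm); "gripper": the opening, from -1 (shut) to 1 (fully open). A call has 1 to 20 rows; each row is the pose to reach, as a shift and turn from the pose commanded when the call began; what a row does not reach only later rows make up. A row lasts 1/10 s, in which the tool goes at most 50 mm and 8.59 degrees, less where a joint would pass 70% of its speed; a pose out of reach is approached as far as the arm can. A call with a gripper value outside its range is refused whole. The fingers move at their own pace and stop on an object; "newtons" is the grip in N (left out, the last holds). Time passes only in rows, so rows that repeat a pose let the fingers close. It gives the time, the measured TCP pose, the force, the opening and the grip force at its end, in the units of the state.
- bot.observe(): the state, without advancing time (a new reading comes with each control period).
- bot.grab_frame(name): name is "scene" or "top" or "wrist"; returns (picture, depth): 480x640x3 uint8, red, green, blue; 480x640 float32, m along the optical axis (not along the pixel's ray), 0 where there is no reading.
- bot.get_calibration(name): a dict with "vfov" (degrees; the focal length in pixels is half the picture's height over the tangent of half this angle, whatever the lens; pixels are square), "cx", "cy" (the principal point, pixels), "k1" (the pictures are not rectified: a ray, as slopes to the right and down, at radius r is drawn at 1 + k1 r^2 times it, then the intrinsics apply), "R" (3x3) and "t" (3): a world point X has camera coordinates R X + t. Camera axes: x right, y down, z forward; pixel columns grow to the right and rows downward; lengths in m; the calibration is good to about 2 mm. A picture is of the moment at which its call begins: read the wrist's pose just before it. get_calibration takes no time and is no camera call; for the wrist camera it gives the pose at the moment of the call.
- bot.hand_in(): hands the job in; it is judged then, once.
The state is a dict: "clock": time; "qpos": joint angles; "dq": joint speeds; "joint_torque": joint torques, N m; "tool_pos": TCP position; "tool_rot": TCP orientation; "contact_force": force on the tool from outside, world axes, zero at the start; "torque": the same for the moment, N m; "gripper_width": finger opening in m; "grip_force": force on a finger pad.
Only numpy, scipy, OpenCV 4.12 (cv2) and the standard library are available. Lean on these libraries where they do the work, as an engineer would, in place of code of your own. Each camera call takes 0.05 s, during which the arm holds its last target. There are 200 camera calls.

## Task

Spin the rinsed salad spinner: take hold of the black knob of the crank on its lid and wind it clockwise (seen from above) two full turns in one go, without letting go on the way, so that the knob ends about where it began; then let go. Do not turn the crank of the coffee grinder that stands near it.

Things in the scene. Friction and masses are not known exactly. Their poses are not given: they have to be found in the camera images.
- spin_knob: black upright plastic knob of the salad spinner's crank: a cylinder 24 mm in diameter and 46 mm tall, turning freely about its own upright axis. Origin at its centre, half-way up, 168 mm above the worktop and 50 mm to the side of the crank's axis. Its underside is 2 mm above the flat grey crank arm (arm top 143 mm above the worktop, hub top 145 mm); nothing else stands higher than that on the spinner. Its own x and y axes spin with it and mean nothing.
- spin_hub (a point): point on the upright axis about which the salad spinner's crank turns, 168 mm above the worktop, at the height of the knob's centre. The salad spinner is a wide round clear bowl with a white basket inside and a white lid, 194 mm across the lid, lid top 131 mm above the worktop; the bowl is held fast on the worktop by its rubber foot.
- spin_crank (a joint): angle of the salad spinner's crank in rad: 0 at the start, growing as the crank is wound clockwise seen from above; two full turns are 12.57. It turns both ways without stop through the turns needed, with a steady friction of about 2.5 N at the knob, and stays where it is left.
- grinder_crank (a joint): angle of the crank of the bystanding coffee grinder, in rad, 0 at the start. The grinder is a slim upright steel cylinder, 58 mm across (rubber foot 84 mm), with a thin steel crank arm on top that carries a wooden knob 62 mm from its axis; its highest point is 162 mm above the worktop. It is held fast on the worktop.

How it is judged:
By the outcome, as a careful person would: the job done as asked, in the order asked, and still so for the second after the job is handed in, with the robot touching nothing.
It also fails if it takes over 61 s, if anything falls off the work surface, if the arm or the gripper's body presses on something with over 40 N, if the wrist force passes 120 N, or if a joint passes its speed limit or range.

## Working session

There is one attempt and no reset: what is moved stays moved. The work goes in short steps, Python scripts to look and compute and a tool call to move; the robot and the scene stay as the last step left them, time stands still between calls to the robot, and variables do not carry over. Pictures are saved under pics/ and viewed, at most 10 in all, crops included, and the job is handed in when it is done.

Besides the shell and the picture viewer there is one more tool, called after "Call:" by a JSON object that holds its "op" and its "data", one argument or row to a line. jog_arm: Moves the arm, as the interface text tells. Its arguments: {"type":"object","properties":{"motion":{"type":"array","items":{"type":"object","properties":{"rx":{"type":"number"},"ry":{"type":"number"},"rz":{"type":"number"},"tx":{"type":"number"},"ty":{"type":"number"},"tz":{"type":"number"},"gripper":{"type":"number"}}}},"newtons":{"type":"number"}},"required":["motion"]}

```bash
mkdir -p pics; cat > h.py <<'E'
import numpy as np,cv2
from rig import bot
def ray(c,u,v):
    f=240/np.tan(np.radians(c['vfov'])/2)
    K=np.array([[f,0,c['cx']],[0,f,c['cy']],[0,0,1.]])
    p=cv2.undistortPoints(np.array([[[u,v]]],float),K,np.array([c['k1'],0,0,0,0.]))[0,0]
    # k1 model: drawn = slope*(1+k1 r^2)
    R=np.array(c['R']);t=np.array(c['t'])
    return -R.T@t, R.T@np.array([p[0],p[1],1.])
def onz(c,u,v,z):
    o,d=ray(c,u,v); return o+d*(z-o[2])/d[2]
def atd(c,u,v,D):
    o,d=ray(c,u,v); return o+d*D
E
python3 - <<'E'
from h import *
for n in ['scene','top']:
    p,d=bot.grab_frame(n); c=bot.get_calibration(n)
    cv2.imwrite(f'pics/{n}0.png',p[:,:,::-1]); np.savez(f'{n}0.npz',p=p,d=d); print(n,c)
s=bot.observe();print(s['tool_pos'],s['tool_rot'],s['clock'],s['qpos'])
E
```

```text
scene {'vfov': 49.1471497331216, 'cx': 313.3473817846954, 'cy': 246.55783463536906, 'k1': -0.14122869126956716, 'R': array([[ 0.91884241,  0.39461528, -0.00271921],
       [ 0.32385937, -0.75799217, -0.56618281],
       [-0.22548553,  0.51935214, -0.82427521]]), 't': array([-0.51537234,  0.0752982 ,  0.95039366])}
top {'vfov': 46.985100923083515, 'cx': 322.20419305164535, 'cy': 240.22394896136402, 'k1': -0.0832608392321418, 'R': array([[-7.66838279e-04, -9.99983414e-01,  5.70829563e-03],
       [-9.93155677e-01,  9.48733993e-05, -1.16798079e-01],
       [ 1.16795600e-01, -5.75879145e-03, -9.93139277e-01]]), 't': array([0.20420162, 0.48189346, 0.9513546 ])}
[0.24140208 0.57598008 0.20251861] [[-9.22279566e-01  3.86523241e-01 -4.31052063e-04]
 [ 3.86523465e-01  9.22278624e-01 -1.32323753e-03]
 [-1.13911953e-04 -1.38700667e-03 -9.99999032e-01]] 0.1 [-1.27660608  0.4351497   0.02498222  1.5739756  -0.01161842  1.13400427
 -0.07508422]
```

View pics/top0.png

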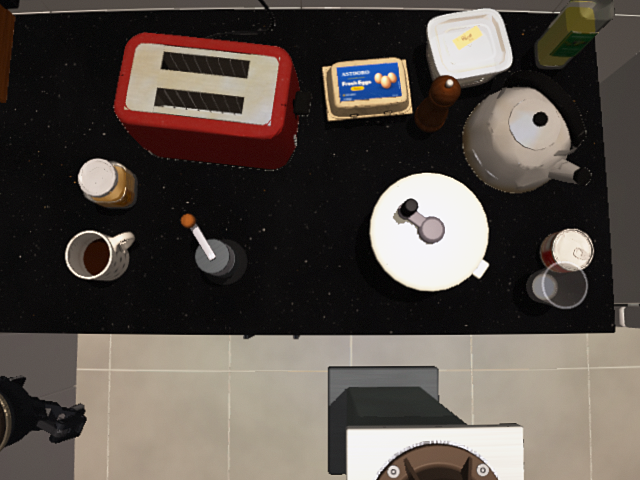

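View pics/scene0.png

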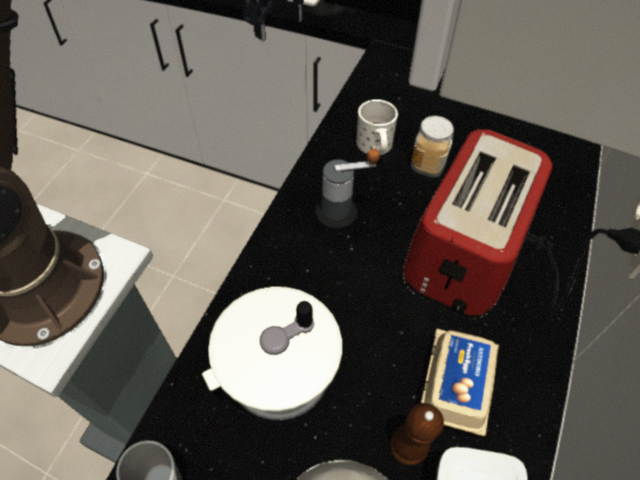

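The top view shows the black knob top at about (410,206), the hub at about (431,230) and the grinder at (212,257), with its wooden knob at (188,220). In the scene view the knob is at (304,310), the hub at (274,340).

```bash
python3 - <<'E'
from h import *
T=bot.get_calibration('top');S=bot.get_calibration('scene')
def mask(n,lo,hi,box):
    z=np.load(n+'0.npz');p=z['p'];x0,y0,x1,y1=box
    m=cv2.inRange(p[y0:y1,x0:x1],lo,hi)
    k,l,st,ce=cv2.connectedComponentsWithStats(m); i=1+np.argmax(st[1:,4])
    return ce[i]+[x0,y0],st[i],z
c,st,z=mask('top',(0,0,0),(60,60,60),(395,190,430,222));print('top knob',c,st,'z.18',onz(T,*c,.185))
print(z['d'][200:214:3,404:418:3])
# lid as white disc
p=z['p'];m=cv2.inRange(p,(190,190,180),(255,255,255));m[:, :360]=0;m[:,480+12:]=0;m[:170]=0;m[295:]=0
cs=max(cv2.findContours(m,0,2)[0],key=cv2.contourArea);(u,v),r=cv2.minEnclosingCircle(cv2.convexHull(cs));e=cv2.fitEllipse(cs)
print('lid',u,v,r,e,onz(T,e[0][0],e[0][1],.131))
print('hub',onz(T,431,230,.145))
c,st,_=mask('scene',(0,0,0),(50,50,50),(290,295,320,335));print('scene knob',c,st,onz(S,*c,.168))
print('scene hub',onz(S,274,340,.145))
for a in [(212,257,.15),(188,220,.155)]:print('gr',onz(T,*a))
E
```

```text
top knob [406.72972973 209.04324324] [  3   9  20  20 185] z.18 [0.51058233 0.07801549 0.185     ]
[[0.887188   0.8226434  0.8261638  0.82266724 0.88994294]
 [0.82879245 0.8253717  0.82343656 0.8231399  0.8257933 ]
 [0.8263534  0.82488954 0.8233331  0.82112825 0.8220776 ]
 [0.82932615 0.8197442  0.82438517 0.82451135 0.8244856 ]
 [0.84002906 0.826819   0.8245657  0.82569367 0.87137043]]
lid 432.0947570800781 234.22984313964844 63.8138542175293 ((429.8097839355469, 231.9869842529297), (113.98686981201172, 121.46930694580078), 127.70338439941406) [0.48303414 0.03302569 0.131     ]
hub [0.48432141 0.03391284 0.145     ]
scene knob [303.99076923 314.22461538] [  7   7  15  25 325] [0.51708505 0.07002758 0.168     ]
scene hub [0.48957624 0.02678853 0.145     ]
gr [0.44146269 0.37531412 0.15      ]
gr [0.49865467 0.41316293 0.155     ]
```

Call:
{"op": "jog_arm", "data": {
  "motion": [
    {"tz": 2,"gripper": 1},
    {"tz": 4},
    {"tz": 5},
    {"tx": 1,"ty": -1.6,"tz": 5},
    {"tx": 2,"ty": -3.3,"tz": 5},
    {"tx": 3,"ty": -5,"tz": 5},
    {"tx": 4,"ty": -6.7,"tz": 5},
    {"tx": 5,"ty": -8.4,"tz": 5},
    {"tx": 6,"ty": -10.1,"tz": 5},
    {"tx": 7,"ty": -11.8,"tz": 5},
    {"tx": 8,"ty": -13.5,"tz": 5},
    {"tx": 9,"ty": -15.2,"tz": 5},
    {"tx": 10,"ty": -17,"tz": 5},
    {"tx": 10.5,"ty": -18.7,"tz": 5},
    {"tx": 11,"ty": -20.1,"tz": 5},
    {"tx": 11,"ty": -20.1,"tz": 5},
    {"tx": 11,"ty": -20.1,"tz": 5},
    {"tx": 11,"ty": -20.1,"tz": 5}
  ]
}}

```text
invalid input at $.motion[0]: expected keys rx, ry, rz, tx, ty, tz, gripper
```

```bash
python3 - <<'E'
from h import *
c=bot.get_calibration('wrist');s=bot.observe();p,d=bot.grab_frame('wrist')
np.savez('w1.npz',p=p,d=d,**{k:c[k] for k in c});cv2.imwrite('pics/w1.png',p[:,:,::-1])
print(s['clock'],s['tool_pos'],s['tool_rot'],s['qpos'],s['contact_force'])
# heights near hub from first top image
T=bot.get_calibration('top');D=np.load('top0.npz')['d']
hub=np.array([.487,.031]);L=[]
for v in range(60,330,2):
  for u in range(330,640,2):
    if D[v,u]>0:
      X=atd(T,u,v,D[v,u]); L.append([*X,np.hypot(*(X[:2]-hub))])
L=np.array(L)
for z in (.13,.17,.2,.22):
    A=L[(L[:,2]>z)&(L[:,3]>.1)]
    if len(A): A=A[A[:,3].argsort()];print(z,A[:4].round(3).tolist(),A[:,2].max())
E
```

```text
0.1 [0.24140208 0.57598008 0.20251861] [[-9.22279566e-01  3.86523241e-01 -4.31052063e-04]
 [ 3.86523465e-01  9.22278624e-01 -1.32323753e-03]
 [-1.13911953e-04 -1.38700667e-03 -9.99999032e-01]] [-1.27660608  0.4351497   0.02498222  1.5739756  -0.01161842  1.13400427
 -0.07508422] [ 0.93322157 -0.03146485 -0.40048246]
0.13 [[0.694, 0.005, 0.136, 0.209], [0.695, 0.001, 0.134, 0.21], [0.696, 0.007, 0.131, 0.21], [0.697, 0.015, 0.137, 0.211]] 0.2358896700817691
0.17 [[0.653, -0.149, 0.226, 0.245], [0.639, -0.161, 0.216, 0.245], [0.641, -0.16, 0.219, 0.245], [0.63, -0.168, 0.213, 0.245]] 0.2358896700817691
0.2 [[0.653, -0.149, 0.226, 0.245], [0.639, -0.161, 0.216, 0.245], [0.641, -0.16, 0.219, 0.245], [0.63, -0.168, 0.213, 0.245]] 0.2358896700817691
0.22 [[0.653, -0.149, 0.226, 0.245], [0.648, -0.155, 0.226, 0.245], [0.659, -0.145, 0.228, 0.246], [0.643, -0.159, 0.221, 0.246]] 0.2358896700817691
```

View pics/w1.png

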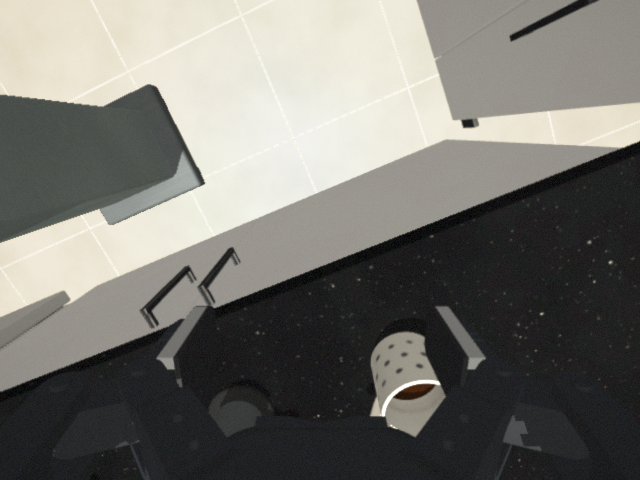

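The move was refused because every row needs all its keys. The wrist view still shows the start: the grinder foot at (240,400) and the mug at (405,380) below. Nothing tall stands within 0.2 m of the hub.

Call:
{"op": "jog_arm", "data": {
  "motion": [
    {"rx": 0,"ry": 0,"rz": 0,"tx": 0,"ty": 0,"tz": 2,"gripper": 1},
    {"rx": 0,"ry": 0,"rz": 0,"tx": 0,"ty": 0,"tz": 4,"gripper": 1},
    {"rx": 0,"ry": 0,"rz": 0,"tx": 0,"ty": 0,"tz": 5,"gripper": 1},
    {"rx": 0,"ry": 0,"rz": 0,"tx": 1,"ty": -1.6,"tz": 5,"gripper": 1},
    {"rx": 0,"ry": 0,"rz": 0,"tx": 2,"ty": -3.2,"tz": 5,"gripper": 1},
    {"rx": 0,"ry": 0,"rz": 0,"tx": 3,"ty": -4.8,"tz": 5,"gripper": 1},
    {"rx": 0,"ry": 0,"rz": 0,"tx": 4,"ty": -6.4,"tz": 5,"gripper": 1},
    {"rx": 0,"ry": 0,"rz": 0,"tx": 5,"ty": -8,"tz": 5,"gripper": 1},
    {"rx": 0,"ry": 0,"rz": 0,"tx": 6,"ty": -9.6,"tz": 5,"gripper": 1},
    {"rx": 0,"ry": 0,"rz": 0,"tx": 7,"ty": -11.2,"tz": 5,"gripper": 1},
    {"rx": 0,"ry": 0,"rz": 0,"tx": 8,"ty": -12.8,"tz": 5,"gripper": 1},
    {"rx": 0,"ry": 0,"rz": 0,"tx": 9,"ty": -14.4,"tz": 5,"gripper": 1},
    {"rx": 0,"ry": 0,"rz": 0,"tx": 10,"ty": -16,"tz": 5,"gripper": 1},
    {"rx": 0,"ry": 0,"rz": 0,"tx": 10.5,"ty": -17.6,"tz": 5,"gripper": 1},
    {"rx": 0,"ry": 0,"rz": 0,"tx": 11,"ty": -19.2,"tz": 5,"gripper": 1},
    {"rx": 0,"ry": 0,"rz": 0,"tx": 11,"ty": -20,"tz": 5,"gripper": 1},
    {"rx": 0,"ry": 0,"rz": 0,"tx": 11,"ty": -20,"tz": 5,"gripper": 1},
    {"rx": 0,"ry": 0,"rz": 0,"tx": 11,"ty": -20,"tz": 5,"gripper": 1},
    {"rx": 0,"ry": 0,"rz": 0,"tx": 11,"ty": -20,"tz": 5,"gripper": 1},
    {"rx": 0,"ry": 0,"rz": 0,"tx": 11,"ty": -20,"tz": 5,"gripper": 1}
  ],
  "newtons": 50
}}

```text
clock: 2.15
tool_pos: [0.5164, 0.0779, 0.3281]
tool_rot: [[-0.923, 0.384, -0.0], [0.384, 0.923, 0.0], [0.0, 0.0, -1.0]]
contact_force: [0.2, -0.8, 0.0]
gripper_width: 0.0853
grip_force: 0.0
```

```bash
python3 - <<'E'
from h import *
c=bot.get_calibration('wrist');s=bot.observe();p,d=bot.grab_frame('wrist')
np.savez('w2.npz',p=p,d=d,**{k:c[k] for k in c});cv2.imwrite('pics/w2.png',p[:,:,::-1])
print(s['clock'],s['tool_pos'],s['tool_rot'],s['qpos'],s['contact_force'])
E
```

```text
2.15 [0.516357   0.07787024 0.32808717] [[-9.23151832e-01  3.84435449e-01 -2.83830926e-04]
 [ 3.84435375e-01  9.23151864e-01  2.81325504e-04]
 [ 3.70170545e-04  1.50591506e-04 -9.99999920e-01]] [-0.54397567  0.17940313  0.35537212  1.63828115 -0.06422851  1.33559341
  0.9973524 ] [ 0.22648628 -0.75393599  0.04986525]
```

View pics/w2.png

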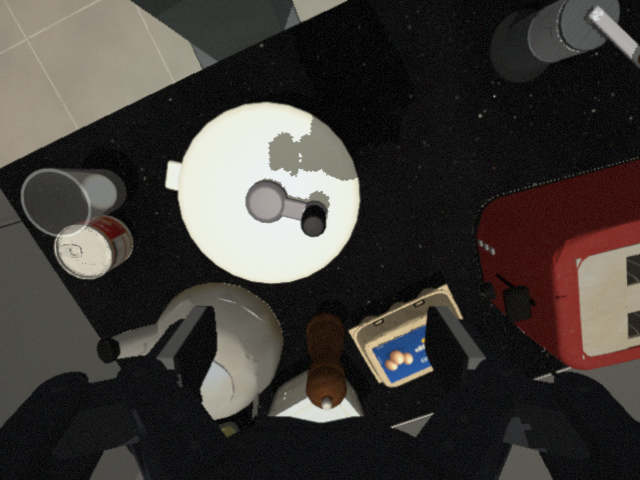

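The wrist view shows the knob top at (313,221) and the hub at (266,201). The lid circle is centred at about (269,192).

```bash
python3 - <<'E'
from h import *
w=dict(np.load('w2.npz'));c={k:w[k] for k in('cx','cy','k1','vfov','R','t')}
g=w['p'][180:260,230:345].astype(int)
m=(g.max(2)<28).astype('uint8')
for t in (28,45):
    m=(g.max(2)<t).astype('uint8');k,l,st,ce=cv2.connectedComponentsWithStats(m);i=1+np.argmax(st[1:,4]);print(t,ce[i]+[230,180],st[i])
print('knob',onz(c,313,221,.191),'depth pt',atd(c,313,221,w['d'][221,313]))
h=onz(c,266,201,.145);print('hub',h,'depth',atd(c,266,201,w['d'][201,266]))
m=cv2.inRange(w['p'],(225,225,215),(255,255,255));m[300:]=0;m[:,:178]=0;m[:,370:]=0
m[:95]=0
e=cv2.fitEllipse(cv2.convexHull(max(cv2.findContours(m,0,2)[0],key=cv2.contourArea)));print('lid',e,onz(c,*e[0],.131))
T=bot.get_calibration('top');print('topknob',onz(T,410,206,.191))
big=cv2.resize(w['p'][175:255,240:345],None,fx=7,fy=7,interpolation=cv2.INTER_CUBIC)
cv2.imwrite('pics/w2c.png',np.clip(big[:,:,::-1]*1.0,0,255).astype('uint8'))
E
```

```text
28 [314.16877637 213.07172996] [ 72  25  23  23 237]
45 [314.21404682 214.36789298] [ 72  25  24  29 299]
knob [0.51340951 0.07236529 0.191     ] depth pt [0.51327875 0.07243504 0.19161813]
hub [0.48618684 0.03176376 0.145     ] depth [0.48616603 0.03180497 0.14519377]
lid ((267.7579040527344, 193.8549041748047), (170.83462524414062, 177.81045532226562), 130.56900024414062) [0.48162962 0.03363093 0.131     ]
topknob [0.51414051 0.07399117 0.191     ]
```

View pics/w2c.png

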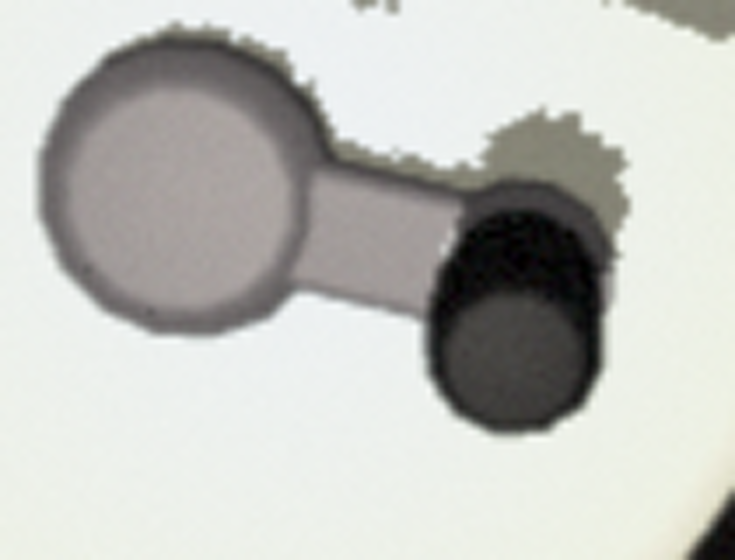

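The crop shows the knob's top disc centred at full-image (313.6,224.3) and the hub's top disc at (265.7,202.1).

```bash
python3 - <<'E'
from h import *
w=dict(np.load('w2.npz'));c={k:w[k] for k in('cx','cy','k1','vfov','R','t')}
k=onz(c,313.6,224.3,.191);h=onz(c,265.7,202.1,.145);r=(k-h)[:2]
print(k,h,np.hypot(*r),np.degrees(np.arctan2(r[1],r[0])))
E
```

```text
[0.51637967 0.07168641 0.191     ] [0.48707908 0.03101421 0.145     ] 0.050127365980008144 54.23070586840922
```

Call:
{"op": "jog_arm", "data": {
  "motion": [
    {"rx": 0,"ry": 0,"rz": 0,"tx": 0,"ty": -0.22,"tz": -1.5,"gripper": 1},
    {"rx": 0,"ry": 0,"rz": 0,"tx": 0,"ty": -0.22,"tz": -3,"gripper": 1},
    {"rx": 0,"ry": 0,"rz": 0,"tx": 0,"ty": -0.22,"tz": -4.5,"gripper": 1},
    {"rx": 0,"ry": 0,"rz": 0,"tx": 0,"ty": -0.22,"tz": -5.5,"gripper": 1},
    {"rx": 0,"ry": 0,"rz": 0,"tx": 0,"ty": -0.22,"tz": -6.3,"gripper": 1},
    {"rx": 0,"ry": 0,"rz": 0,"tx": 0,"ty": -0.22,"tz": -6.9,"gripper": 1},
    {"rx": 0,"ry": 0,"rz": 0,"tx": 0,"ty": -0.22,"tz": -6.9,"gripper": 1},
    {"rx": 0,"ry": 0,"rz": 0,"tx": 0,"ty": -0.22,"tz": -6.9,"gripper": 1},
    {"rx": 0,"ry": 0,"rz": 0,"tx": 0,"ty": -0.22,"tz": -6.9,"gripper": 1}
  ]
}}

```text
clock: 3.1
tool_pos: [0.5173, 0.0713, 0.1567]
tool_rot: [[-0.922, 0.386, 0.002], [0.386, 0.922, 0.0], [-0.001, 0.001, -1.0]]
contact_force: [0.7, -0.3, -0.6]
gripper_width: 0.0856
grip_force: 0.0
```

Call:
{"op": "jog_arm", "data": {
  "motion": [
    {"rx": 0,"ry": 0,"rz": 0,"tx": 0,"ty": 0,"tz": -0.12,"gripper": 0},
    {"rx": 0,"ry": 0,"rz": 0,"tx": 0,"ty": 0,"tz": -0.12,"gripper": -0.4},
    {"rx": 0,"ry": 0,"rz": 0,"tx": 0,"ty": 0,"tz": -0.12,"gripper": -1},
    {"rx": 0,"ry": 0,"rz": 0,"tx": 0,"ty": 0,"tz": -0.12,"gripper": -1},
    {"rx": 0,"ry": 0,"rz": 0,"tx": 0,"ty": 0,"tz": -0.12,"gripper": -1},
    {"rx": 0,"ry": 0,"rz": 0,"tx": 0,"ty": 0,"tz": -0.12,"gripper": -1},
    {"rx": 0,"ry": 0,"rz": 0,"tx": 0,"ty": 0,"tz": -0.12,"gripper": -1},
    {"rx": 0,"ry": 0,"rz": 0,"tx": 0,"ty": 0,"tz": -0.12,"gripper": -1}
  ],
  "newtons": 50
}}

```text
clock: 3.9
tool_pos: [0.5165, 0.0705, 0.1532]
tool_rot: [[-0.922, 0.387, 0.0], [0.387, 0.922, -0.0], [-0.0, -0.0, -1.0]]
contact_force: [-2.5, -2.4, 5.3]
gripper_width: 0.0202
grip_force: 48.7
```

```bash
python3 - <<'E'
import numpy as np
for k in range(1,31):
    a=np.radians(54-12*k);print(k,round(2*(np.cos(a)-np.cos(np.radians(54))),2),round(2*(np.sin(a)-np.sin(np.radians(54))),2))
E
```

```text
1 0.31 -0.28
2 0.56 -0.62
3 0.73 -1.0
4 0.81 -1.41
5 0.81 -1.83
6 0.73 -2.24
7 0.56 -2.62
8 0.31 -2.96
9 0.0 -3.24
10 -0.36 -3.45
11 -0.76 -3.57
12 -1.18 -3.62
13 -1.59 -3.57
14 -1.99 -3.45
15 -2.35 -3.24
16 -2.66 -2.96
17 -2.91 -2.62
18 -3.08 -2.24
19 -3.16 -1.83
20 -3.16 -1.41
21 -3.08 -1.0
22 -2.91 -0.62
23 -2.66 -0.28
24 -2.35 -0.0
25 -1.99 0.21
26 -1.59 0.34
27 -1.18 0.38
28 -0.76 0.34
29 -0.36 0.21
30 -0.0 0.0
```

```bash
python3 - <<'E'
from h import *
p,d=bot.grab_frame('wrist');cv2.imwrite('pics/w3.png',p[:,:,::-1])
E
```

```text
(no output)
```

View pics/w3.png

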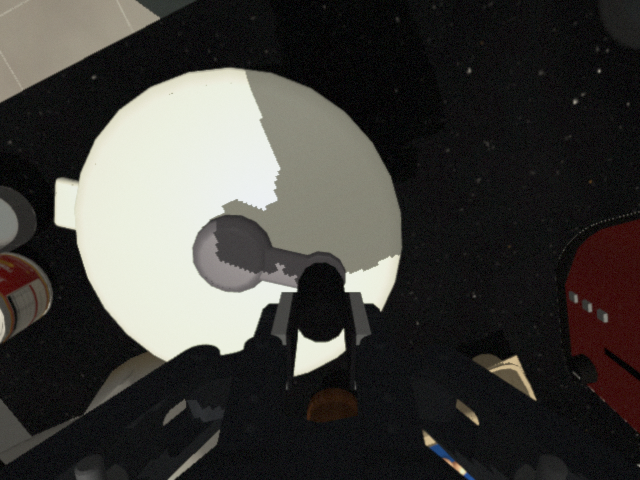

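The wrist view shows the knob at (320,305) held between both pads, clear of the arm and hub (232,253). I'll wind it now.

Call:
{"op": "jog_arm", "data": {
  "motion": [
    {"rx": 0,"ry": 0,"rz": 0,"tx": 0.31,"ty": -0.28,"tz": 0,"gripper": -1},
    {"rx": 0,"ry": 0,"rz": 0,"tx": 0.56,"ty": -0.62,"tz": 0,"gripper": -1},
    {"rx": 0,"ry": 0,"rz": 0,"tx": 0.73,"ty": -1.0,"tz": 0,"gripper": -1},
    {"rx": 0,"ry": 0,"rz": 0,"tx": 0.81,"ty": -1.41,"tz": 0,"gripper": -1},
    {"rx": 0,"ry": 0,"rz": 0,"tx": 0.81,"ty": -1.83,"tz": 0,"gripper": -1},
    {"rx": 0,"ry": 0,"rz": 0,"tx": 0.73,"ty": -2.24,"tz": 0,"gripper": -1},
    {"rx": 0,"ry": 0,"rz": 0,"tx": 0.56,"ty": -2.62,"tz": 0,"gripper": -1},
    {"rx": 0,"ry": 0,"rz": 0,"tx": 0.31,"ty": -2.96,"tz": 0,"gripper": -1},
    {"rx": 0,"ry": 0,"rz": 0,"tx": 0.0,"ty": -3.24,"tz": 0,"gripper": -1},
    {"rx": 0,"ry": 0,"rz": 0,"tx": -0.36,"ty": -3.45,"tz": 0,"gripper": -1}
  ]
}}

```text
clock: 4.95
tool_pos: [0.5078, -0.0153, 0.1532]
tool_rot: [[-0.922, 0.386, 0.002], [0.386, 0.922, 0.001], [-0.001, 0.001, -1.0]]
contact_force: [0.9, 5.4, 6.1]
gripper_width: 0.0205
grip_force: 49.0
```

Call:
{"op": "jog_arm", "data": {
  "motion": [
    {"rx": 0,"ry": 0,"rz": 0,"tx": -0.4,"ty": -0.12,"tz": 0,"gripper": -1},
    {"rx": 0,"ry": 0,"rz": 0,"tx": -0.82,"ty": -0.17,"tz": 0,"gripper": -1},
    {"rx": 0,"ry": 0,"rz": 0,"tx": -1.23,"ty": -0.12,"tz": 0,"gripper": -1},
    {"rx": 0,"ry": 0,"rz": 0,"tx": -1.63,"ty": 0,"tz": 0,"gripper": -1},
    {"rx": 0,"ry": 0,"rz": 0,"tx": -1.99,"ty": 0.21,"tz": 0,"gripper": -1},
    {"rx": 0,"ry": 0,"rz": 0,"tx": -2.3,"ty": 0.49,"tz": 0,"gripper": -1},
    {"rx": 0,"ry": 0,"rz": 0,"tx": -2.55,"ty": 0.83,"tz": 0,"gripper": -1},
    {"rx": 0,"ry": 0,"rz": 0,"tx": -2.72,"ty": 1.21,"tz": 0,"gripper": -1},
    {"rx": 0,"ry": 0,"rz": 0,"tx": -2.8,"ty": 1.62,"tz": 0,"gripper": -1},
    {"rx": 0,"ry": 0,"rz": 0,"tx": -2.8,"ty": 2.04,"tz": 0,"gripper": -1},
    {"rx": 0,"ry": 0,"rz": 0,"tx": -2.72,"ty": 2.45,"tz": 0,"gripper": -1},
    {"rx": 0,"ry": 0,"rz": 0,"tx": -2.55,"ty": 2.83,"tz": 0,"gripper": -1},
    {"rx": 0,"ry": 0,"rz": 0,"tx": -2.3,"ty": 3.17,"tz": 0,"gripper": -1},
    {"rx": 0,"ry": 0,"rz": 0,"tx": -1.99,"ty": 3.45,"tz": 0,"gripper": -1},
    {"rx": 0,"ry": 0,"rz": 0,"tx": -1.63,"ty": 3.66,"tz": 0,"gripper": -1},
    {"rx": 0,"ry": 0,"rz": 0,"tx": -1.23,"ty": 3.79,"tz": 0,"gripper": -1},
    {"rx": 0,"ry": 0,"rz": 0,"tx": -0.82,"ty": 3.83,"tz": 0,"gripper": -1},
    {"rx": 0,"ry": 0,"rz": 0,"tx": -0.4,"ty": 3.79,"tz": 0,"gripper": -1},
    {"rx": 0,"ry": 0,"rz": 0,"tx": 0,"ty": 3.66,"tz": 0,"gripper": -1},
    {"rx": 0,"ry": 0,"rz": 0,"tx": 0.36,"ty": 3.45,"tz": 0,"gripper": -1}
  ]
}}

```text
clock: 6.95
tool_pos: [0.5156, 0.0711, 0.153]
tool_rot: [[-0.923, 0.386, -0.001], [0.386, 0.923, -0.0], [0.001, -0.001, -1.0]]
contact_force: [-2.9, 0.7, 13.4]
gripper_width: 0.0206
grip_force: 49.9
```

Call:
{"op": "jog_arm", "data": {
  "motion": [
    {"rx": 0,"ry": 0,"rz": 0,"tx": 0.31,"ty": -0.28,"tz": 0,"gripper": -1},
    {"rx": 0,"ry": 0,"rz": 0,"tx": 0.56,"ty": -0.62,"tz": 0,"gripper": -1},
    {"rx": 0,"ry": 0,"rz": 0,"tx": 0.73,"ty": -1.0,"tz": 0,"gripper": -1},
    {"rx": 0,"ry": 0,"rz": 0,"tx": 0.81,"ty": -1.41,"tz": 0,"gripper": -1},
    {"rx": 0,"ry": 0,"rz": 0,"tx": 0.81,"ty": -1.83,"tz": 0,"gripper": -1},
    {"rx": 0,"ry": 0,"rz": 0,"tx": 0.73,"ty": -2.24,"tz": 0,"gripper": -1},
    {"rx": 0,"ry": 0,"rz": 0,"tx": 0.56,"ty": -2.62,"tz": 0,"gripper": -1},
    {"rx": 0,"ry": 0,"rz": 0,"tx": 0.31,"ty": -2.96,"tz": 0,"gripper": -1},
    {"rx": 0,"ry": 0,"rz": 0,"tx": 0.0,"ty": -3.24,"tz": 0,"gripper": -1},
    {"rx": 0,"ry": 0,"rz": 0,"tx": -0.36,"ty": -3.45,"tz": 0,"gripper": -1}
  ]
}}

```text
clock: 7.95
tool_pos: [0.5074, -0.0154, 0.1531]
tool_rot: [[-0.922, 0.387, 0.001], [0.387, 0.922, 0.0], [-0.001, 0.0, -1.0]]
contact_force: [2.4, 3.7, 7.4]
gripper_width: 0.0203
grip_force: 49.4
```

Call:
{"op": "jog_arm", "data": {
  "motion": [
    {"rx": 0,"ry": 0,"rz": 0,"tx": -0.4,"ty": -0.12,"tz": 0,"gripper": -1},
    {"rx": 0,"ry": 0,"rz": 0,"tx": -0.82,"ty": -0.17,"tz": 0,"gripper": -1},
    {"rx": 0,"ry": 0,"rz": 0,"tx": -1.23,"ty": -0.12,"tz": 0,"gripper": -1},
    {"rx": 0,"ry": 0,"rz": 0,"tx": -1.63,"ty": 0,"tz": 0,"gripper": -1},
    {"rx": 0,"ry": 0,"rz": 0,"tx": -1.99,"ty": 0.21,"tz": 0,"gripper": -1},
    {"rx": 0,"ry": 0,"rz": 0,"tx": -2.3,"ty": 0.49,"tz": 0,"gripper": -1},
    {"rx": 0,"ry": 0,"rz": 0,"tx": -2.55,"ty": 0.83,"tz": 0,"gripper": -1},
    {"rx": 0,"ry": 0,"rz": 0,"tx": -2.72,"ty": 1.21,"tz": 0,"gripper": -1},
    {"rx": 0,"ry": 0,"rz": 0,"tx": -2.8,"ty": 1.62,"tz": 0,"gripper": -1},
    {"rx": 0,"ry": 0,"rz": 0,"tx": -2.8,"ty": 2.04,"tz": 0,"gripper": -1},
    {"rx": 0,"ry": 0,"rz": 0,"tx": -2.72,"ty": 2.45,"tz": 0,"gripper": -1},
    {"rx": 0,"ry": 0,"rz": 0,"tx": -2.55,"ty": 2.83,"tz": 0,"gripper": -1},
    {"rx": 0,"ry": 0,"rz": 0,"tx": -2.3,"ty": 3.17,"tz": 0,"gripper": -1},
    {"rx": 0,"ry": 0,"rz": 0,"tx": -1.99,"ty": 3.45,"tz": 0,"gripper": -1},
    {"rx": 0,"ry": 0,"rz": 0,"tx": -1.63,"ty": 3.66,"tz": 0,"gripper": -1},
    {"rx": 0,"ry": 0,"rz": 0,"tx": -1.23,"ty": 3.79,"tz": 0,"gripper": -1},
    {"rx": 0,"ry": 0,"rz": 0,"tx": -0.82,"ty": 3.83,"tz": 0,"gripper": -1},
    {"rx": 0,"ry": 0,"rz": 0,"tx": -0.4,"ty": 3.79,"tz": 0,"gripper": -1},
    {"rx": 0,"ry": 0,"rz": 0,"tx": 0,"ty": 3.66,"tz": 0,"gripper": -1},
    {"rx": 0,"ry": 0,"rz": 0,"tx": 0.36,"ty": 3.45,"tz": 0,"gripper": -1}
  ]
}}

```text
clock: 9.95
tool_pos: [0.5156, 0.0711, 0.153]
tool_rot: [[-0.923, 0.386, -0.002], [0.386, 0.923, -0.0], [0.001, -0.001, -1.0]]
contact_force: [-3.6, 0.1, 12.5]
gripper_width: 0.0204
grip_force: 49.9
```

Call:
{"op": "jog_arm", "data": {
  "motion": [
    {"rx": 0,"ry": 0,"rz": 0,"tx": 0,"ty": 0,"tz": 0,"gripper": -1},
    {"rx": 0,"ry": 0,"rz": 0,"tx": 0,"ty": 0,"tz": 0,"gripper": -1},
    {"rx": 0,"ry": 0,"rz": 0,"tx": 0,"ty": 0,"tz": 0,"gripper": -1}
  ]
}}

```text
clock: 10.25
tool_pos: [0.5167, 0.0702, 0.1531]
tool_rot: [[-0.922, 0.387, 0.001], [0.387, 0.922, -0.001], [-0.001, -0.0, -1.0]]
contact_force: [2.2, -0.7, 7.0]
gripper_width: 0.0202
grip_force: 49.3
```

Now I'll let go evenly and rise clear.

Call:
{"op": "jog_arm", "data": {
  "motion": [
    {"rx": 0,"ry": 0,"rz": 0,"tx": 0,"ty": 0,"tz": 0,"gripper": 1},
    {"rx": 0,"ry": 0,"rz": 0,"tx": 0,"ty": 0,"tz": 0,"gripper": 1},
    {"rx": 0,"ry": 0,"rz": 0,"tx": 0,"ty": 0,"tz": 0,"gripper": 1},
    {"rx": 0,"ry": 0,"rz": 0,"tx": 0,"ty": 0,"tz": 0,"gripper": 1},
    {"rx": 0,"ry": 0,"rz": 0,"tx": 0,"ty": 0,"tz": 0,"gripper": 1},
    {"rx": 0,"ry": 0,"rz": 0,"tx": 0,"ty": 0,"tz": 0,"gripper": 1},
    {"rx": 0,"ry": 0,"rz": 0,"tx": 0,"ty": 0,"tz": 0,"gripper": 1},
    {"rx": 0,"ry": 0,"rz": 0,"tx": 0,"ty": 0,"tz": 0,"gripper": 1},
    {"rx": 0,"ry": 0,"rz": 0,"tx": 0,"ty": 0,"tz": 0.5,"gripper": 1},
    {"rx": 0,"ry": 0,"rz": 0,"tx": 0,"ty": 0,"tz": 1.5,"gripper": 1},
    {"rx": 0,"ry": 0,"rz": 0,"tx": 0,"ty": 0,"tz": 3,"gripper": 1},
    {"rx": 0,"ry": 0,"rz": 0,"tx": 0,"ty": 0,"tz": 4.5,"gripper": 1},
    {"rx": 0,"ry": 0,"rz": 0,"tx": 0,"ty": 0,"tz": 6,"gripper": 1},
    {"rx": 0,"ry": 0,"rz": 0,"tx": 0,"ty": 0,"tz": 7,"gripper": 1},
    {"rx": 0,"ry": 0,"rz": 0,"tx": 0,"ty": 0,"tz": 7,"gripper": 1},
    {"rx": 0,"ry": 0,"rz": 0,"tx": 0,"ty": 0,"tz": 7,"gripper": 1},
    {"rx": 0,"ry": 0,"rz": 0,"tx": 0,"ty": 0,"tz": 7,"gripper": 1}
  ]
}}

```text
clock: 11.95
tool_pos: [0.516, 0.0709, 0.3271]
tool_rot: [[-0.922, 0.387, -0.001], [0.387, 0.922, -0.0], [0.001, -0.001, -1.0]]
contact_force: [-0.2, -0.2, 0.4]
gripper_width: 0.0854
grip_force: 0.0
```

```bash
python3 - <<'E'
from h import *
p,d=bot.grab_frame('wrist');cv2.imwrite('pics/w4.png',p[:,:,::-1])
E
```

```text
(no output)
```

View pics/w4.png

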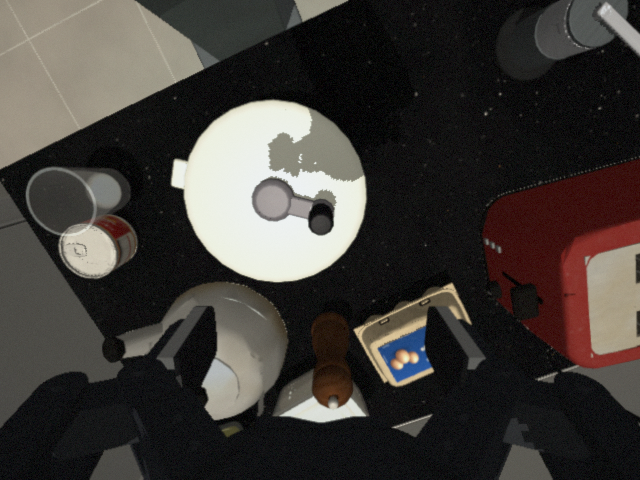

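The knob is at (320,219) and the hub at (272,199), the same offset as before. The crank is back where it began, the gripper is free, and the grinder hasn't moved.

```bash
python3 -c "
from rig import bot
print(bot.hand_in())"
```

```text
the job is handed in; nothing more can be done
None
```

I wound the salad spinner's crank two full turns clockwise in one grip and let go with the knob back where it began; the gripper is clear, the grinder crank was never touched, and the job was handed in at about 12 s.

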